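# Press a casting home and check its hardness

### The job

The cast soap slab still stands a little proud of its pink mould: swing the sprung press lever all the way down to its stop so that the slab sits fully home, and let the lever spring back up. Then take the hardness gauge out of the rack and hold it upright with its sprung tip inside the ring marked on the slab, pressing lightly so that the tip is pushed in about halfway and never bottoms out. Finish while still holding the gauge there in the gripper, pressed on the spot; leave the other things on the table where they are.

Things in the scene. Friction and masses are not known exactly. Their poses are not given: they have to be found in the camera images.
- fixture: Press fixture, fixed: plywood board 12 mm thick (x -85 to 105, y -145 to 145 mm) with a pink mould tray 112 (x) x 232 (y) mm, rim 38 mm above the table, and the lever's post (90 mm high) at x 80, y 85 mm. Origin on the table under the mould's middle, z up. The marked spot is at x 0, y -60 mm.
- casting: The cream soap slab in the mould, 98 (x) x 218 (y) x 30 mm, origin at the centre of its underside, axes parallel to the fixture's, z up. It only slides straight down in the mould, stiffly (about 9 N of friction), and stays where it is pushed. At the start its top is 52 to 53.5 mm above the table; fully home (on its stop) its top is 47.5 mm above the table.
- spot (a point): Centre of the marked spot on top of the slab (moves down with the slab): a dark ring of 25 mm diameter lies round it, flat on the level top face.
- lever (a joint): Angle of the press lever: 0 = raised, its sprung rest position, arm 0.85 rad above level; 0.85 = arm level, at its stop, with its black press pad down on the slab. A damped spring brings it back to 0 by itself within about a second. Pushing down on the cross-grip takes about 4 N at the start and 12 to 15 N near the stop, where the pad also drives the slab home.
- hinge (a point): Centre of the lever's hinge pin, 78 mm above the table; the pin lies along the fixture's y. The lever turns in the vertical plane through here that holds the fixture's x.
- lever_grip (a point): Centre of the lever's cross-grip: black bar, 18 mm diameter, 70 mm long along the fixture's y, 150 mm from the hinge, joined to the 14 x 12 mm arm at its middle. Raised it is 191 mm above the table, 99 mm from the hinge towards the fixture's -x; at the stop 78 mm above the table, 150 mm from the hinge.
- gauge: Hardness gauge, loose, about 0.15 kg, hanging upright in one of the rack's three holes. Origin at the centre of its flange's underside, z up along the grip. Flange 38 mm wide, 6 mm thick; above it a plain grey cylindrical grip, 26 mm diameter, z 6 to 66 mm, with an 18 x 4 mm steel button on top; below it a steel stem 18 mm diameter, 55 mm long, then the sprung 8 mm tip.
- tip (a point): Lower end face of the gauge's sprung tip, on the gauge's axis, 71 mm below the gauge's origin when the tip is free.
- gauge_tip (a joint): How far the gauge's sprung tip is pushed in (m): 0 free, 0.010 bottomed. Spring 400 N/m with a small preload: about 2.4 N halfway in.
- rack: Wooden tool rack, fixed to the table: a plate 64 (x) x 236 (y) mm, 12 mm thick, top at 95 mm, on two end legs. Three 25 mm through holes at x = 0, y = -78, 0 and +78 mm; the tools hang in them by their flanges, which rest on the plate. Origin on the table under the plate's middle, z up.
- spatula: Bystander in the rack: a tool with a slim wooden handle of 14 mm diameter, 85 mm long, over the same 38 mm flange. Origin at the flange's underside.
- tamper: Bystander in the rack: a tool with a short wooden mushroom handle of 40 mm greatest diameter, 46 mm high, over the same flange. Origin at the flange's underside.
- dropper_a: Bystander: small black dropper bottle with white cap, 24 mm diameter, 62 mm high, beside the fixture's -y end. Origin under its base.
- dropper_b: Bystander: the same kind of bottle, on the robot's side of the rack. Origin under its base.
- dropper_c: Bystander: the same kind of bottle with a black cap, beyond the rack. Origin under its base.
- cup_a: Bystander: blue paper cup, 84 mm across the rim, 105 mm high. Origin under its base.
- cup_b: Bystander: pink paper cup, 84 mm across the rim, 105 mm high. Origin under its base.
- spare_mould: Bystander: empty pink mould, 90 x 130 x 28 mm, beyond the fixture. Origin under its middle.
- phone: Bystander: black phone lying flat, 75 x 155 x 9 mm, at the left. Origin under its middle.
Things that resemble listed ones, but are neither listed nor needed, are in the scene too. What is shaped like the gauge but blue is not meant.

How it is judged:
On the way, in this order (a step that is already met when the one before it is completed fails the run):
1. the lever is at its stop and the slab is fully home (value of joint lever above 0.8 rad and z of spot in the frame of fixture below 0.049 m), for 0.1 s.
2. the lever has sprung back up (value of joint lever below 0.08 rad), for 0.2 s.
3. the gauge has been lifted clear of the rack (height (world z) of tip above 0.095 m and contact force between the fingers and gauge above 1 N), for 0.1 s.
At the end, for the whole second after the job is handed in: For the last second the gripper holds the gauge still, upright within 0.10 rad, tip within 8 mm of the spot's centre, pushed in 2.5 to 8 mm (0.8 to 6 N on the slab); slab home within 1.5 mm, lever back up (under 0.08 rad) (horizontal distance between tip and spot below 0.008 m and angle between gauge's own z axis and vertical below 0.1 rad and value of joint gauge_tip between 0.0025 and 0.008 m and contact force between gauge and casting between 0.8 and 6 N and contact force between the fingers and gauge above 2 N and height (world z) of gauge above 0.1 m and linear speed of gauge below 0.02 m/s and value of joint lever below 0.08 rad and z of spot in the frame of fixture below 0.049 m); the arm keeps its last pose, push and grip.
It fails at once if the gauge is driven hard into the slab (its tip bottomed) (value of joint gauge_tip above 0.0099 m or contact force between gauge and casting above 12 N).
It fails at once if a bystander is displaced (distance of any of spatula, tamper, dropper_a, dropper_b, dropper_c, cup_a, cup_b, spare_mould, phone from where it was at the start of the episode above 0.03 m).
It also fails if it takes over 72 s, if anything falls off the work surface, if the arm or the gripper's body presses on something with over 40 N, if the wrist force passes 120 N, or if a joint passes its speed limit or range.

### The arm

A 7-joint arm with a two-finger parallel gripper is mounted at the origin on the work surface. World frame = base frame: x ahead of the robot, y to its left, z up, the work surface at z = 0. Lengths are in m, angles in rad, forces in N, time in s.
With the tool pointing down it reaches from about 0.4 to 0.85 m from the base axis. Payload 4.5 kg.
Tool frame: the origin (TCP) lies midway between the tips of the shut fingers; the grasp point (between the pads) lies 19 mm behind it (r.hold_point_z is the distance from the TCP to the grasp point, in m); z points along the fingers, y is the direction in which the jaws open and shut (so a half turn about z gives the same grasp; the last joint's range is limited). The gripper opens to 88 mm and grips with 3 to 60 N. Pads are 18 mm wide; open, the fingers measure 123 mm over their backs; the gripper's body (75 mm by 187 mm) begins 45 mm behind the grasp point.
Start: joints at [1.17, 0.689, -0.195, 1.565, 0.157, 0.902, -0.215], TCP at [0.263, -0.567, 0.239] pointing down, gripper open.
Joint ranges: [-3.01, 3.01], [-0.46, 2.08], [-1.47, 1.51], [0.13, 2.56], [-1, 4.14], [0.04, 2.09], [-2.66, 2.66]. Speed limits (rad/s): [2.57, 2.57, 3.14, 3.14, 3.14, 3.14, 3.14].

### API

Orientations are given as a unit quaternion [x, y, z, w].
In Python, from plant import r gives the robot as it stands. The module is installed in compiled form; this text tells all that it offers.
- The arm moves only by the tool move_arm, never from a script. Its arguments are lists of equal length, an entry for each row: "turn": the turn, a rotation vector about the tool's x, y, z in units of 2 pi rad (1.0 is 2 pi rad), a list of three; "dp": the shift along the tool's x, y, z in units of 2.5 cm (1.0 is 2.5 cm), a list of three; "jaw": the closure, from -1 (fully open) to 1 (shut), so that 0 is half open. In form: {"turn": [[wx, wy, wz], ...], "dp": [[x, y, z], ...], "jaw": [jaw, ...]}. A call has 1 to 10 rows; each row shifts and turns the commanded pose from where the row before left it, along the tool's axes as they then stand; what a row does not reach is not made up. A row lasts 1/12 s, in which the tool goes at most 41.7 mm and 7.16 degrees, less where a joint would pass 70% of its speed; a pose out of reach is approached as far as the arm can. A call with a number of a shift or a turn outside -1 to 1 is refused whole. A call with a gripper value outside its range is refused whole. The fingers move at their own pace and stop on an object; "newtons" is the grip in N (left out, the last holds). Time passes only in rows, so rows that do not move let the fingers close. It gives the time, the measured TCP pose, the force and the opening at its end, in the units of the state.
- r.get_state(): the state, without advancing time (a new reading comes with each control period).
- r.snapshot(name): name is "scene" or "top" or "wrist"; returns a dict with "frame" (480x640x3 uint8, blue, green, red), "mtx" (3x3 intrinsics, pixels), "origin" and "orientation" of the camera in the world; the wrist camera has in their place "tool_from_camera" (4x4, takes a point from camera to tool coordinates, whose origin is the TCP and whose axes are the flange's). Camera axes: x right, y up, looking along -z (the intrinsics and any distortion apply to the point x, -y, -z); pixel columns grow to the right and rows downward; lengths in m; the calibration is good to about 2 mm. A picture is of the moment at which its call begins: read the wrist's pose just before it. There is no depth.
- r.finish_job(): hands the job in, once; it reports no verdict.
The state is a dict: "clock": time; "q": joint angles; "qd": joint speeds; "joint_torque": joint torques, N m; "tool_pos": TCP position; "eef_rot": TCP orientation; "contact_force": force on the tool from outside, world axes, zero at the start; "moment": the same for the moment, N m; "opening": opening from 0.0 (shut) to 1.0 (fully open).
Only numpy, scipy, OpenCV 4.12 (cv2) and the standard library are available. Lean on these libraries where they do the work, as an engineer would, in place of code of your own. Each camera call takes 0.05 s, during which the arm holds its last target.

## Working session

There is one attempt and no reset: what is moved stays moved. The work goes in short steps, Python scripts to look and compute and a tool call to move; the robot and the scene stay as the last step left them, time stands still between calls to the robot, and variables do not carry over. Pictures are saved under pics/ and viewed, and the job is handed in when it is done.

Besides the shell and the picture viewer there is one more tool, called after ">>>" by a JSON object that holds its "op" and its "data". move_arm: Moves the arm, as the interface text tells. Shifts and turns lie within -1 to 1; 1 stands for 2.5 cm of shift or 2 pi rad of turn. Its arguments: {"type":"object","properties":{"turn":{"type":"array","items":{"type":"array","items":{"type":"number","minimum":-1,"maximum":1}}},"dp":{"type":"array","items":{"type":"array","items":{"type":"number","minimum":-1,"maximum":1}}},"jaw":{"type":"array","items":{"type":"number"}},"newtons":{"type":"number"}},"required":["turn","dp","jaw"]}

```bash
mkdir -p pics
cat > h.py <<'E'
import numpy as np, cv2
from scipy.spatial.transform import Rotation as R
from plant import r
def snap(name,fn):
    st=r.get_state(); s=r.snapshot(name); cv2.imwrite('pics/'+fn+'.png',s['frame']); 
    K=np.array(s['mtx'])
    if 'origin' in s:
        o=np.array(s['origin']); q=np.array(s['orientation']); Rm=R.from_quat(q).as_matrix() if q.size==4 else q
    else:
        T=np.array(s['tool_from_camera']); Rt=R.from_quat(st['eef_rot']).as_matrix()
        o=np.array(st['tool_pos'])+Rt@T[:3,3]; Rm=Rt@T[:3,:3]
    np.savez('pics/'+fn+'.npz',K=K,o=o,R=Rm)
    return s
def load(fn):
    d=np.load('pics/'+fn+'.npz'); return d['K'],d['o'],d['R']
def ray(fn,u,v):
    K,o,Rm=load(fn); d=np.linalg.inv(K)@[u,v,1.]; d=Rm@[d[0],-d[1],-d[2]]; return o,d/np.linalg.norm(d)
def onz(fn,u,v,z):
    o,d=ray(fn,u,v); return o+d*(z-o[2])/d[2]
def proj(fn,p):
    K,o,Rm=load(fn); c=Rm.T@(np.array(p)-o); w=K@[c[0],-c[1],-c[2]]; return w[:2]/w[2]
E
python3 - <<'E'
from h import *
for n in('scene','top','wrist'):
    s=snap(n,n+'0'); print(n,{k:np.round(v,3).tolist() for k,v in s.items() if k!='frame'})
print(r.get_state(), r.hold_point_z)
E
```

```text
scene {'mtx': [[558.262, 0.0, 318.729], [0.0, 558.262, 244.073], [0.0, 0.0, 1.0]], 'origin': [1.595, -0.527, 0.848], 'orientation': [0.426, 0.251, 0.443, 0.748]}
top {'mtx': [[582.089, 0.0, 321.959], [0.0, 582.089, 244.949], [0.0, 0.0, 1.0]], 'origin': [0.485, 0.039, 1.42], 'orientation': [0.03, -0.02, -0.702, 0.711]}
wrist {'mtx': [[431.124, 0.0, 320.077], [0.0, 431.124, 244.881], [0.0, 0.0, 1.0]], 'tool_from_camera': [[-0.001, 0.955, 0.297, 0.077], [1.0, 0.001, 0.0, 0.001], [-0.0, 0.297, -0.955, -0.148], [0.0, 0.0, 0.0, 1.0]]}
{'clock': 0.15, 'q': array([ 1.16981511,  0.68974609, -0.19453956,  1.56605053,  0.15731596,
        0.90249448, -0.21512524]), 'qd': array([ 1.33477179e-03, -3.13834123e-03,  1.38587419e-04, -3.98948588e-03,
       -5.65969118e-06, -4.19023848e-05,  3.30086261e-04]), 'joint_torque': array([-2.87505412e-03, -5.27865314e+01, -1.26859412e+00, -1.53584862e+01,
       -5.24164585e-02,  3.99111217e-03,  1.12205983e-04]), 'tool_pos': array([ 0.26303987, -0.5664579 ,  0.23813736]), 'eef_rot': array([ 9.76457683e-01,  2.15708059e-01, -1.90842793e-04, -6.25071073e-04]), 'contact_force': array([-0.16938538, -0.77505797,  0.11881509]), 'moment': array([ 0.02335287, -0.00145589, -0.02914904]), 'opening': 1.0002615771982653} 0.0187
```

View pics/top0.png

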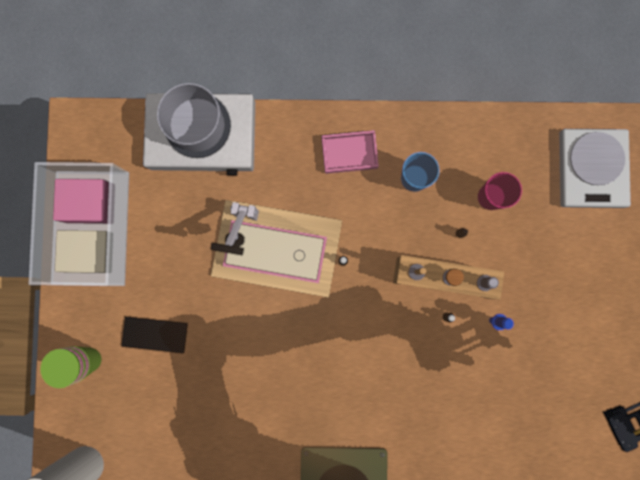

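View pics/scene0.png

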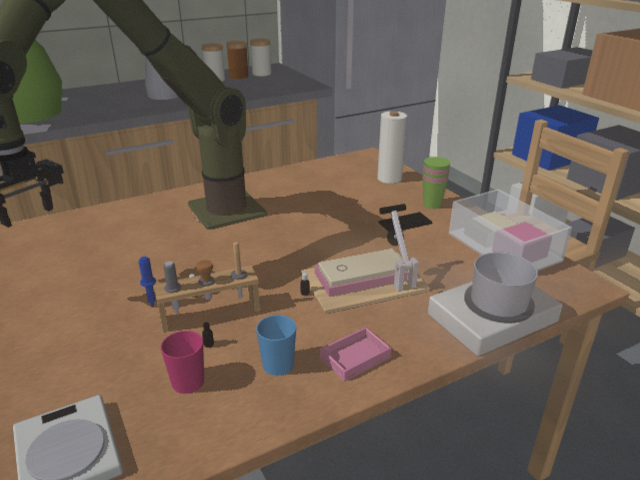

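The top view shows the fixture at about (278,250), its lever cross-grip at (228,249) and the ring at (299,255). The rack is at (450,277), with the grey gauge in its right hole (488,283). Blue lookalike stands at (502,322). I'll zoom in next.

Run:
```python
from h import *
im=cv2.imread('pics/top0.png')
a=cv2.resize(im[195:305,205:355],None,fx=5,fy=5,interpolation=cv2.INTER_CUBIC)
cv2.imwrite('pics/ca.png',a)
b=cv2.resize(im[220:340,390:520],None,fx=5,fy=5,interpolation=cv2.INTER_CUBIC)
cv2.imwrite('pics/cb.png',b)
```

```text
(no output)
```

View pics/ca.png

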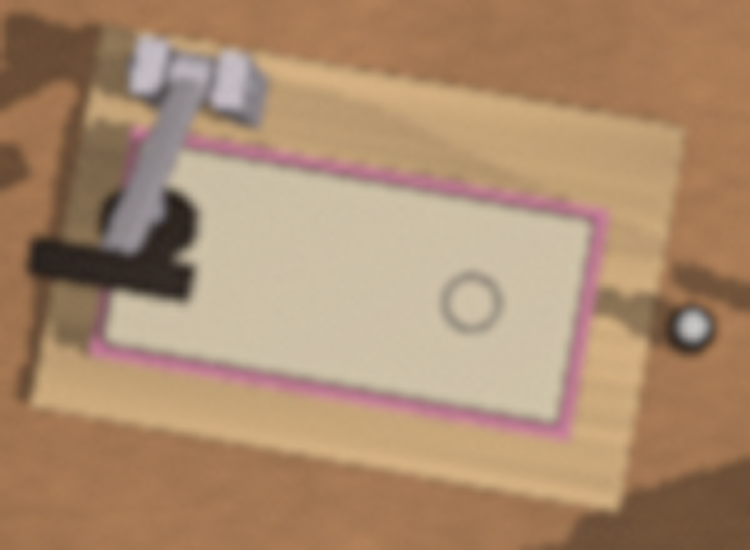

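View pics/cb.png

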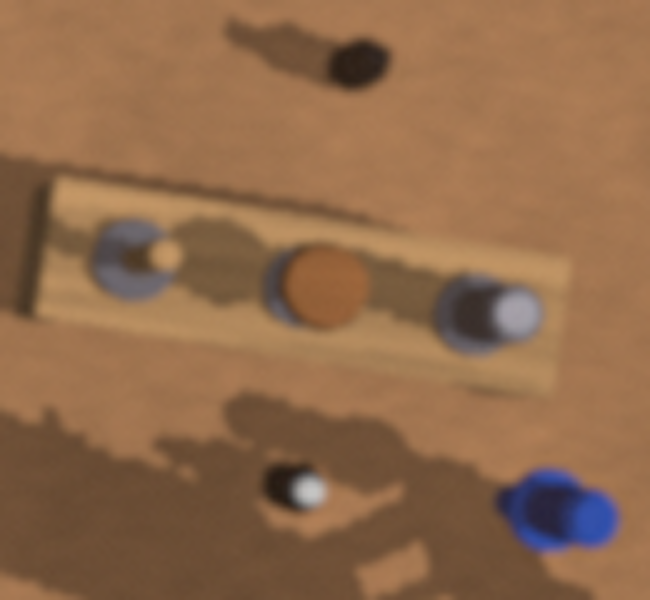

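Run:
```python
from h import *
A=lambda u,v,z: onz('top0',205+(u+.5)/5-.5,195+(v+.5)/5-.5,z)
B=lambda u,v,z: onz('top0',390+(u+.5)/5-.5,220+(v+.5)/5-.5,z)
c=np.array([A(*p,.038) for p in[(133,130),(607,210),(570,437),(93,352)]]);print(c.round(4),c.mean(0))
y=(c[0]+c[3]-c[1]-c[2]);fy=np.arctan2(-y[0],y[1]);x=(c[0]+c[1]-c[2]-c[3]);print('yaw',fy,np.arctan2(x[1],x[0]),np.linalg.norm(x)/2,np.linalg.norm(y)/2)
bc=np.array([A(*p,.012) for p in[(105,30),(683,128),(618,510),(32,405)]]);print('board',bc.round(4), bc.mean(0))
M=c.mean(0);Rf=R.from_euler('z',(fy+np.arctan2(x[1],x[0]))/2).as_matrix()
M[2]=0
F=lambda p:M+Rf@np.array(p)
print('bc->',F([.01,0,0]))
print('spot',A(471,302,.0528),F([0,-.06,0]))
print('grip ends',A(32,256,.195),A(192,282,.195),'mid',A(112,270,.195), 'pred',F([.08-.099,.085,.191]))
print('hinge pred',F([.08,.085,.078]))
rc=np.array([B(*p,.095) for p in[(57,178),(572,260),(550,393),(35,315)]]);print('rack',rc.round(4),rc.mean(0))
y=rc[0]+rc[3]-rc[1]-rc[2];x=rc[0]+rc[1]-rc[2]-rc[3];print(np.arctan2(-y[0],y[1]),np.arctan2(x[1],x[0]),np.linalg.norm(x)/2,np.linalg.norm(y)/2)
ry=np.arctan2(-y[0],y[1]);rm=rc.mean(0)
for k in(-.078,0,.078):print('hole',rm+R.from_euler('z',ry).as_matrix()@[0,k,0])
print('button',B(517,314,.165),'flange',B(474,314,.101))
print('blue',B(588,519,.17),'dropb',B(308,492,.062),'dropA',A(692,327,.062),'dropc',B(358,63,.06))
```

```text
[[0.6384 0.2766 0.038 ]
 [0.6027 0.0493 0.038 ]
 [0.4945 0.0654 0.038 ]
 [0.5319 0.2931 0.038 ]] [0.56687647 0.17107877 0.038     ]
yaw -0.1593445434846813 -0.15108020219785387 0.1085506626151747 0.23037026071595013
board [[0.6903 0.2959 0.012 ]
 [0.6454 0.013  0.012 ]
 [0.4599 0.0423 0.012 ]
 [0.5068 0.3268 0.012 ]] [0.57556976 0.16952564 0.012     ]
bc-> [0.57675626 0.16953287 0.        ]
spot [0.55720442 0.11260863 0.0528    ] [0.55760107 0.11180004 0.        ]
grip ends [0.56682722 0.29104418 0.195     ] [0.55664693 0.22298101 0.195     ] mid [0.56131002 0.25697858 0.195     ] pred [0.56124502 0.25799417 0.191     ]
hinge pred [0.65905491 0.24268977 0.078     ]
rack [[ 0.5574 -0.1223  0.095 ]
 [ 0.5231 -0.3554  0.095 ]
 [ 0.4629 -0.3449  0.095 ]
 [ 0.4951 -0.1126  0.095 ]] [ 0.50962007 -0.23379979  0.095     ]
-0.14178439295630926 -0.16319067314164684 0.06207712593457898 0.23503620031405756
hole [ 0.4985979  -0.31101709  0.095     ]
hole [ 0.50962007 -0.23379979  0.095     ]
hole [ 0.52064224 -0.15658249  0.095     ]
button [ 0.49762507 -0.31085473  0.165     ] flange [ 0.49803719 -0.30937874  0.101     ]
blue [ 0.41106388 -0.33883562  0.17      ] dropb [ 0.41530249 -0.24267737  0.062     ] dropA [0.54631624 0.00872212 0.062     ] dropc [ 0.61492379 -0.26691619  0.06      ]
```

>>> {"op": "move_arm", "data": {"turn": [[0,0,0.01875],[0,0,0.01875],[0,0,0.01875],[0,0,0.01875],[0,0,0.01875]], "dp": [[0,0,0],[0,0,0],[0,0,0],[0,0,0],[0,0,0]], "jaw": [1,1,1,1,1], "newtons": 20}}

```text
clock: 0.57
tool_pos: [0.2632, -0.5666, 0.2384]
eef_rot: [0.997, -0.08, -0.0, -0.0]
contact_force: [0.7, -0.1, 0.4]
opening: 0.65
```

```bash
cat >> h.py <<'E'
M=np.array([.5669,.1711,0]);Rf=R.from_euler('z',-.155)
F=lambda p:M+Rf.apply(p)
def go(t):
    st=r.get_state();Rt=R.from_quat(st['eef_rot']);d=Rt.inv().apply(np.array(t)-st['tool_pos'])/.025
    print('t',round(st['clock'],2),'pos',np.round(st['tool_pos'],4),'F',np.round(st['contact_force'],2),'op',round(st['opening'],3))
    ax=Rt.as_matrix();print('yaw x',np.arctan2(ax[1,0],ax[0,0]).round(4),'tilt',np.round(ax[:,2],3),'-> units',d.round(2), 'rows min',np.linalg.norm(d).round(1))
E
python3 -c "
from h import *
go(F([-.019,.085,.215]))"
```

```text
t 0.57 pos [ 0.2632 -0.5666  0.2384] F [ 0.68 -0.06  0.42] op 0.65
yaw x -0.16 tilt [-0.     0.001 -1.   ] -> units [  6.51 -34.46   0.96] rows min 35.1
```

>>> {"op": "move_arm", "data": {"turn": [[0,0,0],[0,0,0],[0,0,0],[0,0,0],[0,0,0],[0,0,0],[0,0,0],[0,0,0],[0,0,0],[0,0,0]], "dp": [[0.3,-0.95,0],[0.3,-0.95,0],[0.3,-0.95,0],[0.3,-0.95,0],[0.3,-0.95,0],[0.3,-0.95,0],[0.3,-0.95,0],[0.3,-0.95,0],[0.3,-0.95,0],[0.3,-0.95,0]], "jaw": [1,1,1,1,1,1,1,1,1,1]}}

```text
clock: 1.4
tool_pos: [0.3742, -0.3424, 0.2386]
eef_rot: [0.997, -0.077, -0.0, -0.0]
contact_force: [0.2, 0.9, 0.1]
opening: 0.001
```

>>> {"op": "move_arm", "data": {"turn": [[0,0,0],[0,0,0],[0,0,0],[0,0,0],[0,0,0],[0,0,0],[0,0,0],[0,0,0],[0,0,0],[0,0,0]], "dp": [[0.2,-0.95,0],[0.2,-0.95,0],[0.2,-0.95,0],[0.2,-0.95,0],[0.2,-0.95,0],[0.2,-0.95,0],[0.2,-0.95,0],[0.2,-0.95,0],[0.2,-0.95,0],[0.2,-0.95,0]], "jaw": [1,1,1,1,1,1,1,1,1,1]}}

```text
clock: 2.23
tool_pos: [0.46, -0.1154, 0.2387]
eef_rot: [0.997, -0.077, -0.0, -0.0]
contact_force: [0.8, -0.4, -0.3]
opening: 0.005
```

```bash
python3 -c "
from h import *
go(F([-.019,.085,.215]))"
```

```text
t 2.23 pos [ 0.46   -0.1154  0.2387] F [ 0.81 -0.44 -0.33] op 0.005
yaw x -0.1541 tilt [-0.  0. -1.] -> units [  1.71 -15.38   0.95] rows min 15.5
```

>>> {"op": "move_arm", "data": {"turn": [[0,0,0],[0,0,0],[0,0,0],[0,0,0],[0,0,0],[0,0,0],[0,0,0],[0,0,0],[0,0,0],[0,0,0]], "dp": [[0.1,-0.95,0],[0.1,-0.95,0],[0.1,-0.95,0],[0.1,-0.95,0],[0.1,-0.95,0],[0.1,-0.95,0],[0.1,-0.95,0],[0.1,-0.95,0],[0.1,-0.95,0],[0.1,-0.95,0]], "jaw": [1,1,1,1,1,1,1,1,1,1]}}

```text
clock: 3.07
tool_pos: [0.5209, 0.1154, 0.2386]
eef_rot: [0.997, -0.077, -0.0, 0.0]
contact_force: [1.0, -0.2, 0.2]
opening: 0.004
```

>>> {"op": "move_arm", "data": {"turn": [[0,0,0],[0,0,0],[0,0,0],[0,0,0],[0,0,0],[0,0,0],[0,0,0]], "dp": [[0.1,-0.95,0],[0.1,-0.95,0],[0.1,-0.95,0],[0.1,-0.95,0],[0.1,-0.95,0],[0,0,0],[0,0,0]], "jaw": [1,1,1,1,1,1,1]}}

```text
clock: 3.65
tool_pos: [0.5511, 0.2312, 0.2382]
eef_rot: [0.997, -0.076, -0.0, -0.0]
contact_force: [-0.8, -0.7, 0.4]
opening: 0.006
```

```bash
python3 -c "
from h import *
go(F([-.019,.085,.215]))
snap('top','top1');snap('scene','scene1');snap('wrist','wrist1')
cv2.imwrite('pics/both1.png',np.hstack([cv2.resize(cv2.imread('pics/top1.png')[150:330,160:400],(400,300)),cv2.resize(cv2.imread('pics/scene1.png')[130:330,270:480],(400,300))]))
"
```

```text
t 3.65 pos [0.5511 0.2312 0.2382] F [-0.78 -0.65  0.38] op 0.006
yaw x -0.1513 tilt [-0.001  0.    -1.   ] -> units [ 0.24 -1.12  0.93] rows min 1.5
```

View pics/both1.png

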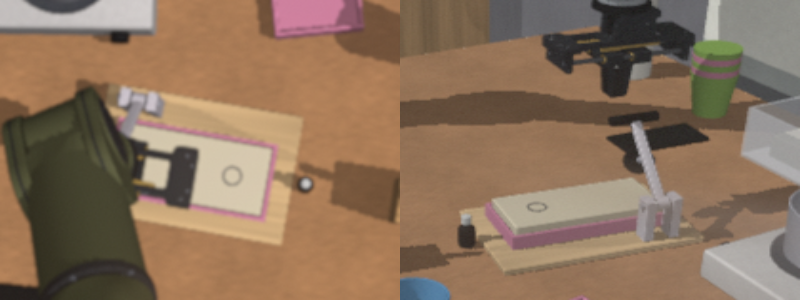

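View pics/wrist1.png

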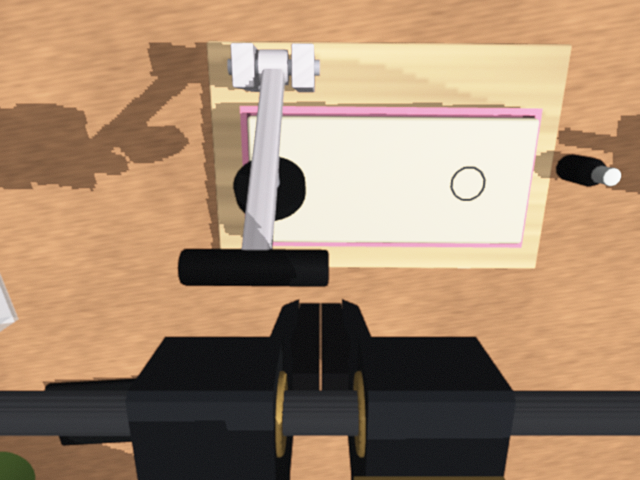

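The wrist view shows the cross-grip at (254,267), spanning 180–328, the ring at (468,183) and the hinge at about (272,65).

```bash
python3 -c "
from h import *
print('grip',onz('wrist1',254,265,.195),F([-.019,.085,.191]));print('spot',onz('wrist1',468,183.5,.0528),F([0,-.06,0]));print('hinge',onz('wrist1',272,65,.084),F([.08,.085,0]))
print('ends',onz('wrist1',181,267,.191),onz('wrist1',327,267,.191))
"
```

```text
grip [0.56441091 0.25721306 0.195     ] [0.56125009 0.2580142  0.191     ]
spot [0.55690006 0.11040724 0.0528    ] [0.55763719 0.11181931 0.        ]
hinge [0.66091668 0.24186775 0.084     ] [0.65906323 0.24273057 0.        ]
ends [0.56757041 0.2929713  0.191     ] [0.55657127 0.22356264 0.191     ]
```

>>> {"op": "move_arm", "data": {"turn": [[0,0,0],[0,0,0],[0,0,0],[0,0,0]], "dp": [[0.2,-0.55,0.3],[0.15,-0.55,0.5],[0,0,0.5],[0,0,0]], "jaw": [1,1,1,1]}}

```text
clock: 4.13
tool_pos: [0.563, 0.2541, 0.204]
eef_rot: [0.997, -0.077, -0.002, 0.001]
contact_force: [-0.3, -0.3, -0.4]
opening: 0.004
```

```bash
python3 -c "
from h import *
go(F([-.017,.085,.203]))"
```

```text
t 4.13 pos [0.563  0.2541 0.204 ] F [-0.33 -0.31 -0.39] op 0.004
yaw x -0.1549 tilt [-0.004 -0.002 -1.   ] -> units [-0.01 -0.14  0.04] rows min 0.1
```

>>> {"op": "move_arm", "data": {"turn": [[0,0,0],[0,0,0],[0,0,0],[0,0,0],[0,0,0],[0,0,0]], "dp": [[-0.35,-0.1,0.43],[-0.35,0,0.43],[-0.27,0,0.37],[-0.27,0,0.37],[-0.2,0,0.4],[-0.2,0,0.4]], "jaw": [1,1,1,1,1,1]}}

```text
clock: 4.63
tool_pos: [0.5203, 0.2622, 0.1472]
eef_rot: [0.997, -0.078, -0.003, 0.001]
contact_force: [-9.9, -1.2, 10.7]
opening: 0.006
```

```bash
python3 -c "
from h import *
go(F([-.0582,.085,.1454]))"
```

```text
t 4.63 pos [0.5203 0.2622 0.1472] F [-9.86 -1.22 10.72] op 0.006
yaw x -0.1555 tilt [-0.007 -0.002 -1.   ] -> units [ 0.08 -0.09  0.07] rows min 0.1
```

>>> {"op": "move_arm", "data": {"turn": [[0,0,0],[0,0,0],[0,0,0],[0,0,0]], "dp": [[-0.05,0,0.42],[-0.1,0,0.42],[-0.1,0,0.44],[-0.05,0,0.44]], "jaw": [1,1,1,1]}}

```text
clock: 4.97
tool_pos: [0.5137, 0.2642, 0.104]
eef_rot: [0.997, -0.077, -0.003, 0.001]
contact_force: [-7.0, 0.8, 9.0]
opening: 0.006
```

```bash
python3 -c "
from h import *
go(F([-.07,.085,.087]))"
```

```text
t 4.97 pos [0.5137 0.2642 0.104 ] F [-6.95  0.76  9.04] op 0.006
yaw x -0.1548 tilt [-0.006 -0.001 -1.   ] -> units [-0.12 -0.05  0.68] rows min 0.7
```

>>> {"op": "move_arm", "data": {"turn": [[0,0,0],[0,0,0],[0,0,0],[0,0,0]], "dp": [[0,0,0.25],[0,0,0.25],[0,0,0.18],[0,0,0]], "jaw": [1,1,1,1]}}

```text
clock: 5.3
tool_pos: [0.5121, 0.2645, 0.0879]
eef_rot: [0.997, -0.077, -0.005, 0.001]
contact_force: [-11.0, 0.5, 17.2]
opening: 0.006
```

```bash
python3 -c "
from h import *
go(F([-.07,.085,.087]))
snap('wrist','wrist2');snap('scene','scene2')
cv2.imwrite('pics/sc2.png',cv2.resize(cv2.imread('pics/scene2.png')[130:330,270:480],None,fx=3,fy=3))
"
```

```text
t 5.3 pos [0.5121 0.2645 0.0879] F [-11.04   0.51  17.18] op 0.006
yaw x -0.1542 tilt [-0.009 -0.001 -1.   ] -> units [-0.06 -0.05  0.04] rows min 0.1
```

View pics/sc2.png

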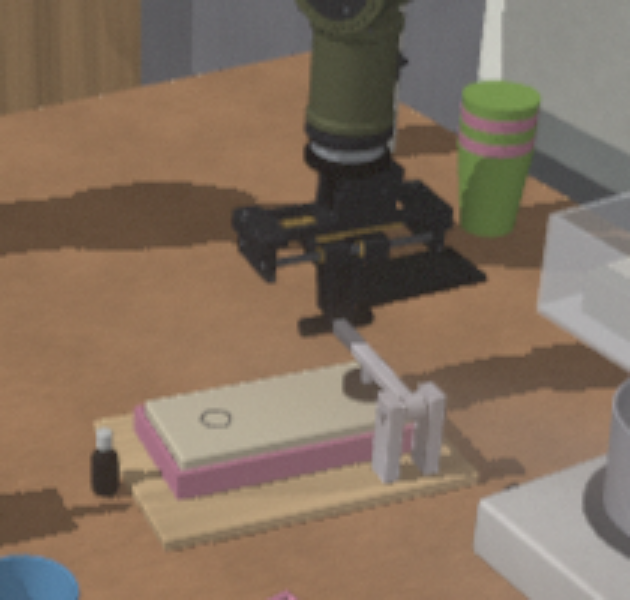

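View pics/wrist2.png

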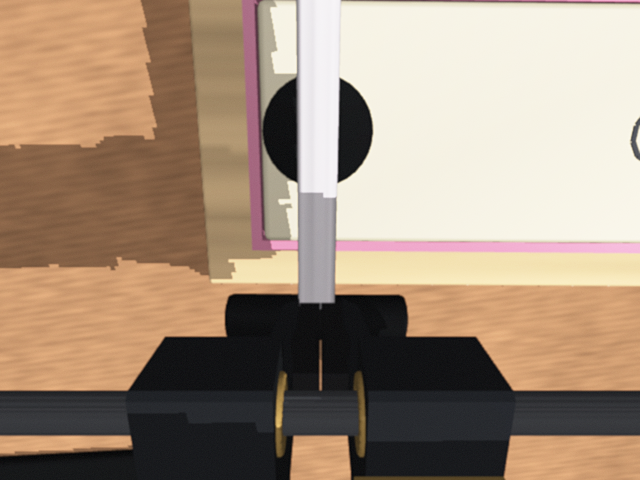

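The arm is nearly level and the pad sits on the slab. I'll push a few mm further until the stop shows up as a sharp force rise.

>>> {"op": "move_arm", "data": {"turn": [[0,0,0],[0,0,0],[0,0,0]], "dp": [[0,0,0.1],[0,0,0.1],[0,0,0]], "jaw": [1,1,1]}}

```text
clock: 5.65
tool_pos: [0.512, 0.2646, 0.0869]
eef_rot: [0.997, -0.077, -0.004, 0.001]
contact_force: [-19.5, -2.5, 49.6]
opening: 0.01
```

>>> {"op": "move_arm", "data": {"turn": [[0,0,0],[0,0,0],[0,0,0]], "dp": [[0,0,0.1],[0,0,0.1],[0,0,0]], "jaw": [1,1,1]}}

```text
clock: 5.9
tool_pos: [0.512, 0.2647, 0.0861]
eef_rot: [0.997, -0.077, -0.004, -0.0]
contact_force: [-26.3, -6.3, 83.5]
opening: 0.007
```

>>> {"op": "move_arm", "data": {"turn": [[0,0,0],[0,0,0],[0,0,0],[0,0,0],[0,0,0],[0,0,0],[0,0,0],[0,0,0],[0,0,0],[0,0,0]], "dp": [[0,0,-0.3],[-0.2,0,-0.6],[-0.2,0,-0.9],[0,0,-1],[0,0,-1],[0,0,-1],[0,0,-1],[0,0,-1],[0,0,0],[0,0,0]], "jaw": [1,1,1,1,1,1,1,1,1,1]}}

```text
clock: 6.73
tool_pos: [0.508, 0.2658, 0.2482]
eef_rot: [0.997, -0.078, 0.002, -0.001]
contact_force: [-0.5, 0.1, -0.4]
opening: 0.005
```

```bash
python3 -c "
from h import *
go([.4985,-.311,.25])
snap('wrist','wrist3');snap('scene','scene3')
cv2.imwrite('pics/sc3.png',cv2.resize(cv2.imread('pics/scene3.png')[130:330,270:480],None,fx=2.8,fy=2.8))
for f in('scene1','scene2','scene3'): cv2.imwrite('pics/z'+f+'.png',cv2.resize(cv2.imread('pics/'+f+'.png')[225:305,300:430],None,fx=6,fy=6,interpolation=cv2.INTER_CUBIC))
"
```

```text
t 6.73 pos [0.508  0.2658 0.2482] F [-0.54  0.05 -0.37] op 0.005
yaw x -0.1563 tilt [ 0.003  0.001 -1.   ] -> units [ 3.21 22.85 -0.1 ] rows min 23.1
```

View pics/sc3.png

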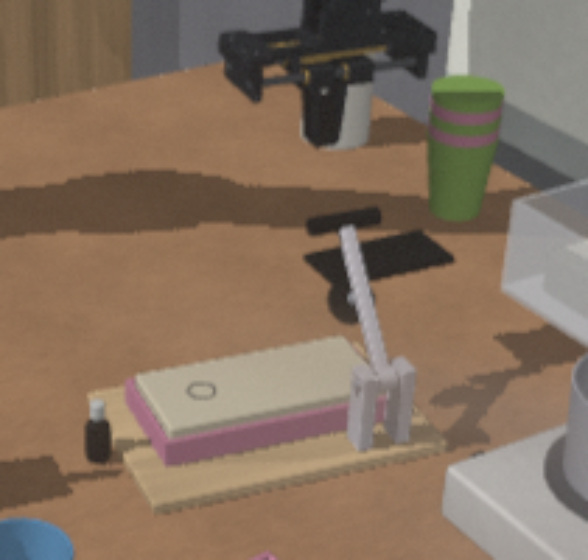

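View pics/wrist3.png

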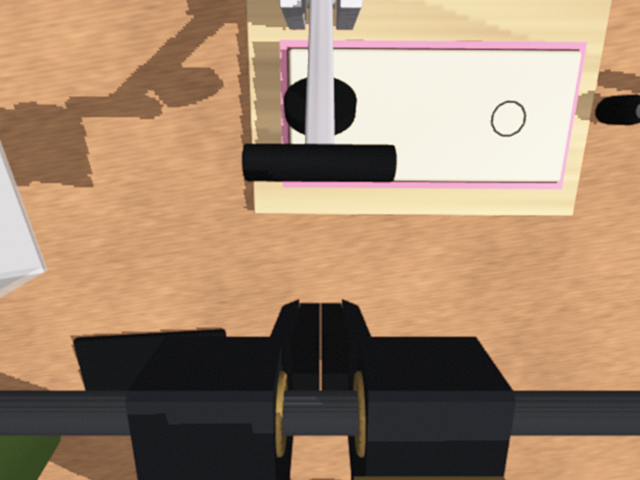

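The lever has sprung back up. To check the slab height I'll compare the ring's row in the scene views before and after the press.

Run:
```python
from h import *
for z in(.0528,.049,.0475): print(z,proj('scene1',[.557,.1112,z]))
for f in('scene1','scene2','scene3'):
    im=cv2.imread(f'pics/{f}.png',0).astype(float)[255:282,325:362]
    d=cv2.GaussianBlur(im,(0,0),9)-im; d=cv2.GaussianBlur(im,(0,0),4)-im; d[:2]=0
    m=(d>6); n,l,s,c=cv2.connectedComponentsWithStats(m.astype(np.uint8)); 
    for i in range(1,n):
        if s[i,4]>15: print(f,s[i],c[i]+[325,255])
```

```text
0.0528 [340.90903969 267.64367101]
0.049 [340.87825697 268.86547983]
0.0475 [340.86612852 269.34687494]
scene1 [ 0  2 18  4 40] [331.375 257.825]
scene1 [11  9 12  8 44] [341.5 267.5]
scene1 [ 0 20  5  7 19] [326.10526316 278.78947368]
scene1 [ 7 21 30  6 87] [350.70114943 279.68965517]
scene2 [ 0  2 25  6 75] [333.8  258.32]
scene2 [11 11 12  7 45] [341.37777778 269.06666667]
scene2 [14 23 23  4 52] [352.76923077 280.15384615]
scene3 [ 0  2 26  6 73] [334.1369863  258.32876712]
scene3 [11 11 12  7 46] [341.45652174 269.08695652]
scene3 [15 23 22  4 51] [353.03921569 280.1372549 ]
```

View pics/zscene3.png

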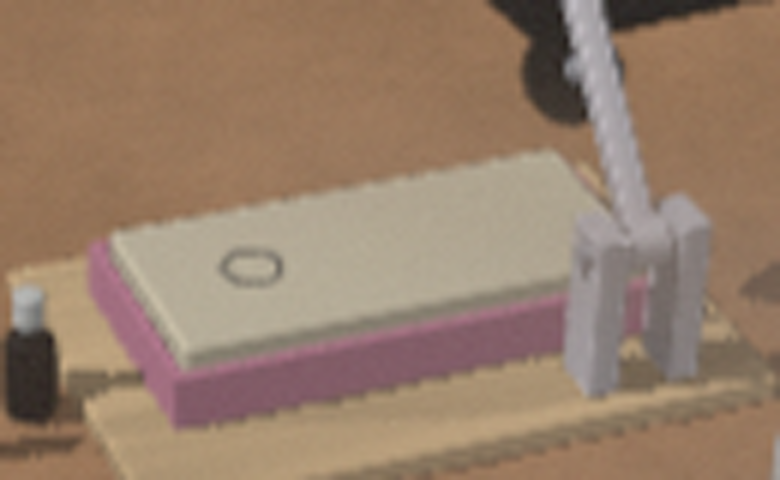

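View pics/zscene1.png

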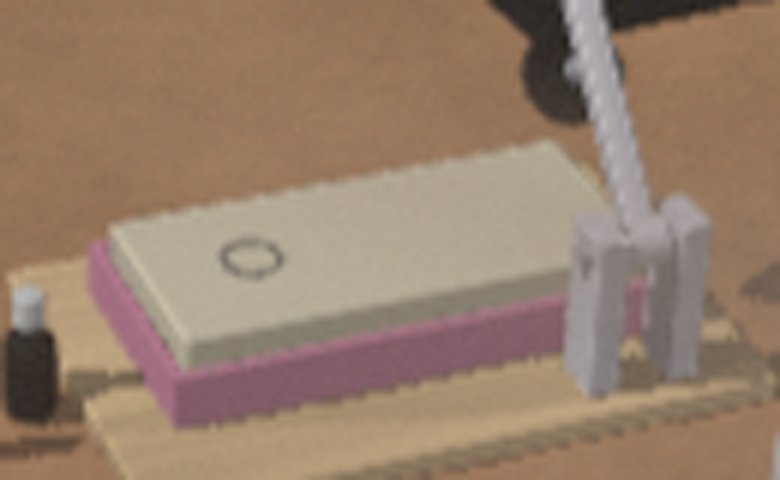

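Ring row moved from 267.5 to 269.1, about a 5 mm drop, so the slab is home. Now on to the gauge.

>>> {"op": "move_arm", "data": {"turn": [[0,0,0],[0,0,0],[0,0,0],[0,0,0],[0,0,0],[0,0,0],[0,0,0],[0,0,0],[0,0,0],[0,0,0]], "dp": [[0,0.95,0],[0,0.95,0],[0,0.95,0],[0,0.95,0],[0,0.95,0],[0,0.95,0],[0,0.95,0],[0,0.95,0],[0,0.95,0],[0,0.95,0]], "jaw": [0,0,0,0,0,0,0,0,0,0]}}

```text
clock: 7.67
tool_pos: [0.4691, 0.0306, 0.245]
eef_rot: [0.997, -0.077, -0.002, 0.0]
contact_force: [-0.1, -0.3, 0.4]
opening: 0.501
```

>>> {"op": "move_arm", "data": {"turn": [[0,0,0],[0,0,0],[0,0,0],[0,0,0],[0,0,0],[0,0,0],[0,0,0],[0,0,0],[0,0,0],[0,0,0]], "dp": [[0.1,0.95,0],[0.1,0.95,0],[0.1,0.95,0],[0.1,0.95,0],[0.1,0.95,0],[0.1,0.95,0],[0.1,0.95,0],[0.1,0.9,0],[0,0,0],[0,0,0]], "jaw": [0,0,0,0,0,0,0,0,0,0]}}

```text
clock: 8.5
tool_pos: [0.46, -0.1586, 0.2451]
eef_rot: [0.997, -0.079, -0.001, -0.0]
contact_force: [-0.4, 1.1, -0.5]
opening: 0.499
```

```bash
python3 -c "
from h import *
print('spot',onz('wrist3',508,118.5,.0475))
go([.498,-.3105,.25])
snap('wrist','wrist4')
"
```

```text
spot [0.55706878 0.11035101 0.0475    ]
t 8.5 pos [ 0.46   -0.1586  0.2451] F [-0.41  1.15 -0.49] op 0.499
yaw x -0.1577 tilt [-0.003  0.    -1.   ] -> units [ 2.45  5.76 -0.2 ] rows min 6.3
```

View pics/wrist4.png

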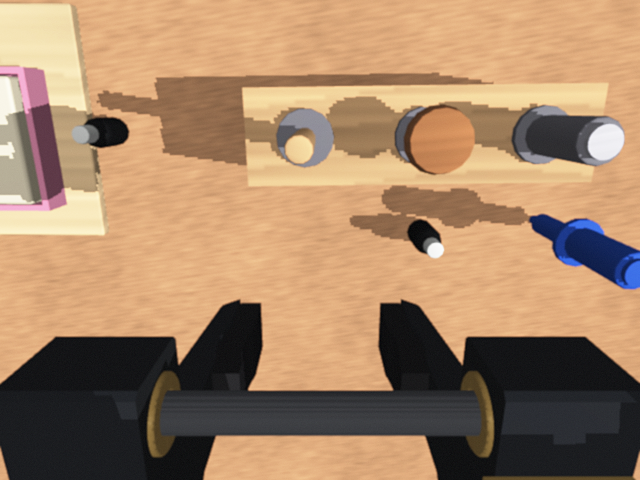

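The gauge's button is at (605,141) at the rack's right end. I'll refine its position from this view and move on.

```bash
python3 -c "
from h import *
print('button',onz('wrist4',605,141,.165),'blue',onz('wrist4',633,271,.145))
"
```

```text
button [ 0.49873611 -0.31371409  0.165     ] blue [ 0.41340458 -0.34610251  0.145     ]
```

>>> {"op": "move_arm", "data": {"turn": [[0,0,0],[0,0,0],[0,0,0],[0,0,0],[0,0,0],[0,0,0],[0,0,0],[0,0,0]], "dp": [[0.4,0.95,0],[0.4,0.95,0],[0.4,0.95,0],[0.4,0.95,0],[0.4,0.95,0],[0.4,0.95,0],[0,0,0],[0,0,0]], "jaw": [0,0,0,0,0,0,0,0]}}

```text
clock: 9.22
tool_pos: [0.4987, -0.3069, 0.2454]
eef_rot: [0.997, -0.077, -0.001, -0.0]
contact_force: [-0.4, 0.9, -0.0]
opening: 0.499
```

```bash
python3 -c "
from h import *
go([.498,-.3105,.125])
snap('wrist','wrist5')
"
```

```text
t 9.22 pos [ 0.4987 -0.3069  0.2454] F [-0.42  0.85 -0.01] op 0.499
yaw x -0.1545 tilt [-0.001  0.001 -1.   ] -> units [-0.    0.15  4.81] rows min 4.8
```

View pics/wrist5.png

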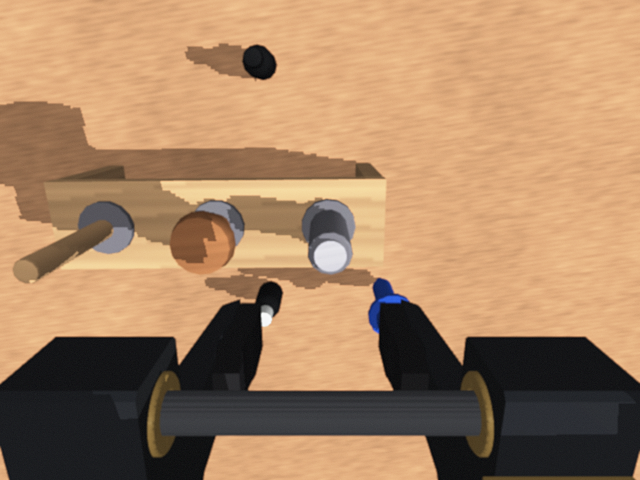

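```bash
python3 -c "
from h import *
b=onz('wrist5',330,254.5,.165);print('button',b)
go([b[0],b[1],.122])
"
```

```text
button [ 0.49899695 -0.31289475  0.165     ]
t 9.27 pos [ 0.4988 -0.3055  0.2454] F [-0.01  0.09 -0.63] op 0.502
yaw x -0.1526 tilt [-0.001  0.002 -1.   ] -> units [0.06 0.3  4.94] rows min 4.9
```

>>> {"op": "move_arm", "data": {"turn": [[0,0,0],[0,0,0],[0,0,0],[0,0,0],[0,0,0],[0,0,0],[0,0,0],[0,0,0]], "dp": [[0,0.25,0],[0,0,0.7],[0,0,0.8],[0,0,0.9],[0,0,0.9],[0,0,0.9],[0,0,0.7],[0,0,0]], "jaw": [0,0,0,0,0,0,0,0]}}

```text
clock: 9.93
tool_pos: [0.4958, -0.3107, 0.1206]
eef_rot: [0.997, -0.076, -0.003, -0.002]
contact_force: [-0.5, 0.0, -0.8]
opening: 0.499
```

```bash
python3 -c "
from h import *
go([.499,-.3125,.122])
snap('wrist','wrist6')
"
```

```text
t 9.93 pos [ 0.4958 -0.3107  0.1206] F [-0.47  0.04 -0.8 ] op 0.499
yaw x -0.1519 tilt [-0.006  0.004 -1.   ] -> units [ 0.14  0.05 -0.06] rows min 0.2
```

View pics/wrist6.png

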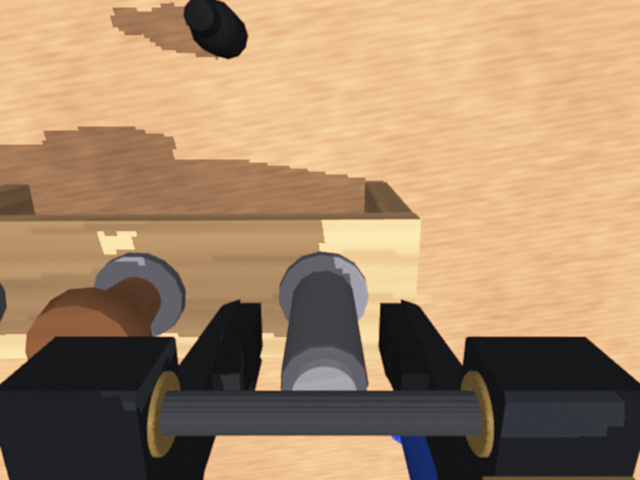

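```bash
python3 -c "
from h import *
print(onz('wrist6',325,381,.165), onz('wrist6',323,293,.101))"
```

```text
[ 0.50174369 -0.3135149   0.165     ] [ 0.49994623 -0.31291058  0.101     ]
```

>>> {"op": "move_arm", "data": {"turn": [[0,0,0],[0,0,0],[0,0,0],[0,0,0],[0,0,0],[0,0,0],[0,0,0]], "dp": [[0.12,0,0],[0,0,0],[0,0,0],[0,0,0],[0,0,0],[0,0,0],[0,0,0]], "jaw": [0,0,1,1,1,1,1], "newtons": 25}}

```text
clock: 10.57
tool_pos: [0.5011, -0.314, 0.1244]
eef_rot: [0.997, -0.077, 0.001, 0.0]
contact_force: [-0.7, 1.4, 5.4]
opening: 0.284
```

```bash
python3 -c "
from h import *
go([.501,-.314,.225])
snap('wrist','wrist7')
"
```

```text
t 10.57 pos [ 0.5011 -0.314   0.1244] F [-0.73  1.35  5.41] op 0.284
yaw x -0.1541 tilt [ 0.001 -0.    -1.   ] -> units [-0.    0.   -4.02] rows min 4.0
```

View pics/wrist7.png

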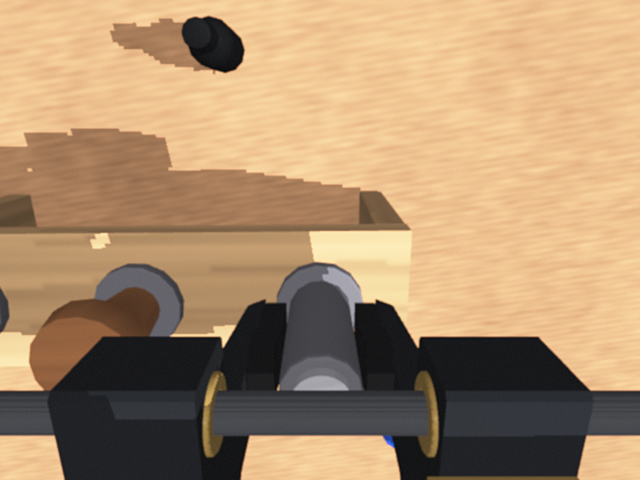

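>>> {"op": "move_arm", "data": {"turn": [[0,0,0],[0,0,0],[0,0,0],[0,0,0],[0,0,0],[0,0,0],[0,0,0],[0,0,0],[0,0,0],[0,0,0]], "dp": [[0,0,-0.3],[0,0,-0.6],[0,0,-0.8],[0,0,-0.9],[0,0,-0.9],[0,0,-0.9],[0,0,-0.9],[0,0,-0.9],[0,0,-0.9],[0,0,-0.5]], "jaw": [1,1,1,1,1,1,1,1,1,1]}}

```text
clock: 11.45
tool_pos: [0.5009, -0.3148, 0.3164]
eef_rot: [0.997, -0.077, 0.001, 0.001]
contact_force: [0.1, -0.1, -0.7]
opening: 0.286
```

>>> {"op": "move_arm", "data": {"turn": [[0,0,0],[0,0,0],[0,0,0]], "dp": [[0,0,0],[0,0,0],[0,0,0]], "jaw": [1,1,1]}}

```text
clock: 11.7
tool_pos: [0.4998, -0.3136, 0.3125]
eef_rot: [0.997, -0.077, -0.001, -0.0]
contact_force: [-0.2, 0.5, -1.5]
opening: 0.285
```

```bash
python3 -c "
from h import *
go([.557,.111,.3])
snap('wrist','wrist8');snap('scene','scene8')
cv2.imwrite('pics/b8.png',np.hstack([cv2.resize(cv2.imread('pics/wrist8.png'),(400,300)),cv2.resize(cv2.imread('pics/scene8.png')[130:330,100:310],(400,300))]))
"
```

```text
t 11.7 pos [ 0.4998 -0.3136  0.3125] F [-0.18  0.48 -1.5 ] op 0.285
yaw x -0.1543 tilt [-0.002  0.001 -1.   ] -> units [ -0.35 -17.14   0.51] rows min 17.1
```

View pics/b8.png

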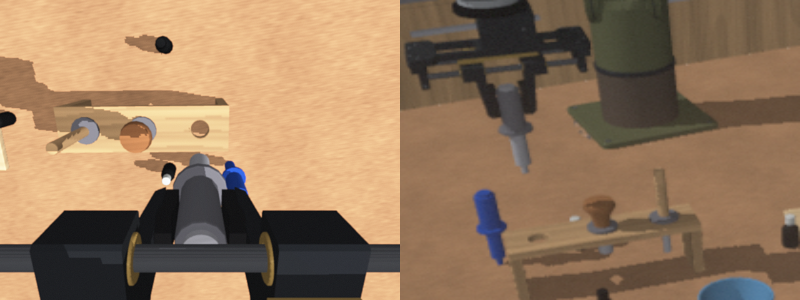

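>>> {"op": "move_arm", "data": {"turn": [[0,0,0],[0,0,0],[0,0,0],[0,0,0],[0,0,0],[0,0,0],[0,0,0],[0,0,0],[0,0,0],[0,0,0]], "dp": [[0,-0.4,0],[0,-0.7,0],[0,-0.9,0],[0,-0.9,0],[0,-0.9,0],[0,-0.9,0],[0,-0.9,0],[0,-0.9,0],[0,-0.9,0],[0,-0.9,0]], "jaw": [1,1,1,1,1,1,1,1,1,1]}}

```text
clock: 12.63
tool_pos: [0.5322, -0.1069, 0.3131]
eef_rot: [0.997, -0.077, -0.001, -0.0]
contact_force: [0.5, -0.2, -1.1]
opening: 0.287
```

>>> {"op": "move_arm", "data": {"turn": [[0,0,0],[0,0,0],[0,0,0],[0,0,0],[0,0,0],[0,0,0],[0,0,0],[0,0,0],[0,0,0],[0,0,0]], "dp": [[0,-0.9,0],[0,-0.9,0],[0,-0.9,0],[0,-0.9,0],[0,-0.9,0],[0,-0.9,0],[0,-0.7,0],[0,-0.4,0],[0,0,0],[0,0,0]], "jaw": [1,1,1,1,1,1,1,1,1,1]}}

```text
clock: 13.47
tool_pos: [0.5571, 0.0514, 0.3133]
eef_rot: [0.997, -0.077, -0.0, 0.0]
contact_force: [0.4, -0.2, -1.6]
opening: 0.291
```

```bash
python3 -c "
from h import *
go([.557,.111,.19])
"
```

```text
t 13.47 pos [0.5571 0.0514 0.3133] F [ 0.43 -0.18 -1.6 ] op 0.291
yaw x -0.1536 tilt [-0.001 -0.001 -1.   ] -> units [-0.37 -2.36  4.93] rows min 5.5
```

>>> {"op": "move_arm", "data": {"turn": [[0,0,0],[0,0,0],[0,0,0],[0,0,0],[0,0,0],[0,0,0],[0,0,0],[0,0,0],[0,0,0],[0,0,0]], "dp": [[-0.1,-0.8,0.2],[-0.1,-0.8,0.6],[-0.1,-0.7,0.8],[0,0,0.8],[0,0,0.8],[0,0,0.8],[0,0,0.6],[0,0,0.4],[0,0,0],[0,0,0]], "jaw": [1,1,1,1,1,1,1,1,1,1]}}

```text
clock: 14.3
tool_pos: [0.5591, 0.1083, 0.1888]
eef_rot: [0.997, -0.078, -0.0, 0.0]
contact_force: [0.6, -0.1, -0.8]
opening: 0.289
```

```bash
python3 -c "
from h import *
go([.557,.111,.153])
snap('wrist','wrist9');snap('scene','scene9');snap('top','top9')
cv2.imwrite('pics/s9.png',cv2.resize(cv2.imread('pics/scene9.png')[150:300,280:430],None,fx=4,fy=4,interpolation=cv2.INTER_CUBIC))
"
```

```text
t 14.3 pos [0.5591 0.1083 0.1888] F [ 0.63 -0.07 -0.84] op 0.289
yaw x -0.1558 tilt [-0.    -0.001 -1.   ] -> units [-0.1  -0.09  1.43] rows min 1.4
```

View pics/s9.png

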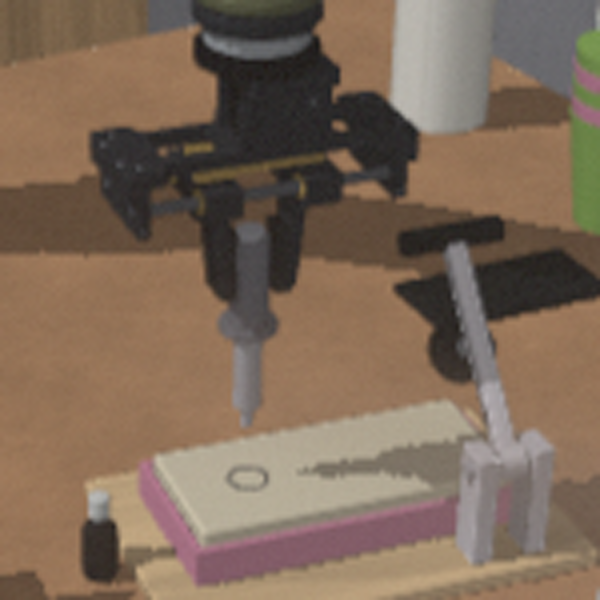

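View pics/wrist9.png

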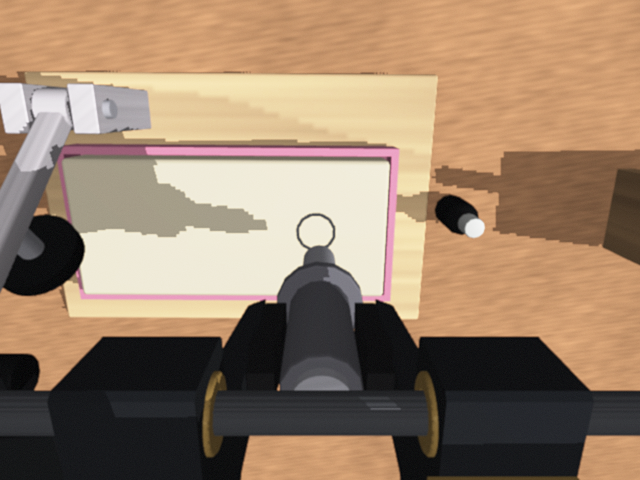

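```bash
python3 -c "
from h import *
s=onz('wrist9',316,231.5,.0475);print('spot wrist',s)
t=r.get_state()['tool_pos'];print(t)
print('tip proj at tcp xy', proj('wrist9',[.5591,.1083,.0884]),'btn',proj('wrist9',[.5591,.1083,.1594]))
print('scene btn',(proj('scene9',[.5591,.1083,.0884+.141])-[280,150])*4,'tip',(proj('scene9',[.5591,.1083,.0884])-[280,150])*4)
print('spot scene3',onz('scene3',341.45,269.1,.0475))
print('spot wrist3',onz('wrist3',508,118.5,.0475))
go([.557,.111,.153])
"
python3 - <<'E'
import cv2
im=cv2.imread('pics/wrist9.png')[200:410,260:380]
cv2.imwrite('pics/w9z.png',cv2.resize(im,None,fx=2.8,fy=2.8,interpolation=cv2.INTER_CUBIC))
E
```

```text
spot wrist [0.5571941  0.11094126 0.0475    ]
[0.55981914 0.10926046 0.18984773]
tip proj at tcp xy [319.29652604 245.9449479 ] btn [319.22783267 293.58220793]
scene btn [247.42975152 230.48583488] tip [242.59679898 426.81919882]
spot scene3 [0.5567262  0.11313496 0.0475    ]
spot wrist3 [0.55706878 0.11035101 0.0475    ]
t 14.45 pos [0.5598 0.1093 0.1898] F [-0.57 -0.57 -2.16] op 0.285
yaw x -0.1548 tilt [ 0.002  0.    -1.   ] -> units [-0.13 -0.05  1.47] rows min 1.5
```

View pics/w9z.png

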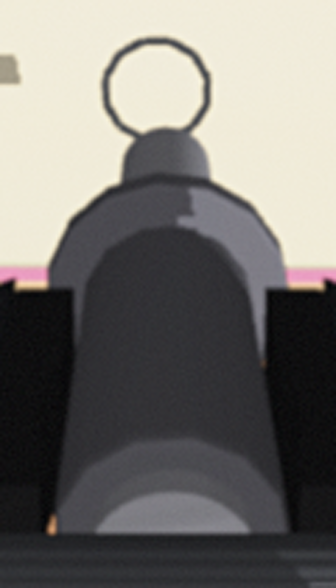

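```bash
python3 -c "
from h import *
t=np.array([.5591,.1083,.1888]);x=np.array([np.cos(-.155),np.sin(-.155),0])
for e in(-.004,0,.004):
  print(e,'stem far',proj('wrist9',t+x*(.009+e)-[0,0,.0844]),'flange',proj('wrist9',t+x*(.019+e)-[0,0,.0294]))
"
```

```text
-0.004 stem far [319.26191144 245.97138019] flange [319.13921119 261.84534952]
0 stem far [319.24374785 239.17334846] flange [319.11486455 253.12640383]
0.004 stem far [319.22540522 232.30831106] flange [319.0902061  244.29579437]
```

```bash
python3 -c "
from h import *
t=np.array([.5591,.1083,.1888]);x=np.array([np.cos(-.155),np.sin(-.155),0]);y=np.array([x[1],-x[0],0])
for e in(0,.009):
  for yy in (.0127,.03): print(e,yy,proj('wrist9',t+x*e+y*yy))
print('btn top centre',proj('wrist9',t+[0,0,.0406]),'near(-x) edge btn',proj('wrist9',t-.009*x+[0,0,.0406]),'+x edge',proj('wrist9',t+.009*x+[0,0,.0406]),'grip top +x edge',proj('wrist9',t+.013*x+[0,0,.0366]))
K,o,Rm=load('wrist9');print(o-t)
"
```

```text
0 0.0127 [352.54047869 324.75078227]
0 0.03 [397.97512515 324.64155652]
0.009 0.0127 [353.02969531 303.12421156]
0.009 0.03 [399.21581951 303.01468006]
btn top centre [319.08736252 390.99500573] near(-x) edge btn [319.16827023 416.88777531] +x edge [319.00293207 363.97485843] grip top +x edge [318.98028032 344.24851744]
[ 0.07679462 -0.01230655  0.14770315]
```

>>> {"op": "move_arm", "data": {"turn": [[0,0,0],[0,0,0],[0,0,0],[0,0,0],[0,0,0],[0,0,0],[0,0,0]], "dp": [[0.05,-0.05,0.2],[0,0,0.4],[0,0,0.5],[0,0,0.3],[0,0,0],[0,0,0],[0,0,0]], "jaw": [1,1,1,1,1,1,1]}}

```text
clock: 15.03
tool_pos: [0.5607, 0.1106, 0.1539]
eef_rot: [0.997, -0.077, 0.0, -0.0]
contact_force: [-0.4, -0.2, -0.2]
opening: 0.285
```

```bash
python3 -c "
from h import *
go([.561,.1105,.1429])
snap('wrist','wrist10');go([.561,.1105,.1429]);snap('scene','scene10');go([.561,.1105,.1429])
cv2.imwrite('pics/s10.png',cv2.resize(cv2.imread('pics/scene10.png')[200:300,300:400],None,fx=6,fy=6,interpolation=cv2.INTER_CUBIC))
print(onz('wrist10',316,200,.0475))
im=cv2.imread('pics/wrist10.png')[180:420,240:400]
cv2.imwrite('pics/w10z.png',cv2.resize(im,None,fx=2.5,fy=2.5,interpolation=cv2.INTER_CUBIC))
"
```

```text
t 15.03 pos [0.5607 0.1106 0.1539] F [-0.43 -0.19 -0.17] op 0.285
yaw x -0.1542 tilt [ 0.001  0.    -1.   ] -> units [0.01 0.   0.44] rows min 0.4
t 15.08 pos [0.5608 0.1106 0.1541] F [-0.42 -0.25 -1.4 ] op 0.287
yaw x -0.1542 tilt [ 0.001  0.    -1.   ] -> units [0.01 0.   0.45] rows min 0.4
t 15.13 pos [0.5608 0.1106 0.1542] F [ 0.36 -0.96 -1.28] op 0.285
yaw x -0.1542 tilt [ 0.001  0.    -1.   ] -> units [0.01 0.   0.45] rows min 0.5
[0.5876508  0.10847354 0.0475    ]
```

View pics/s10.png

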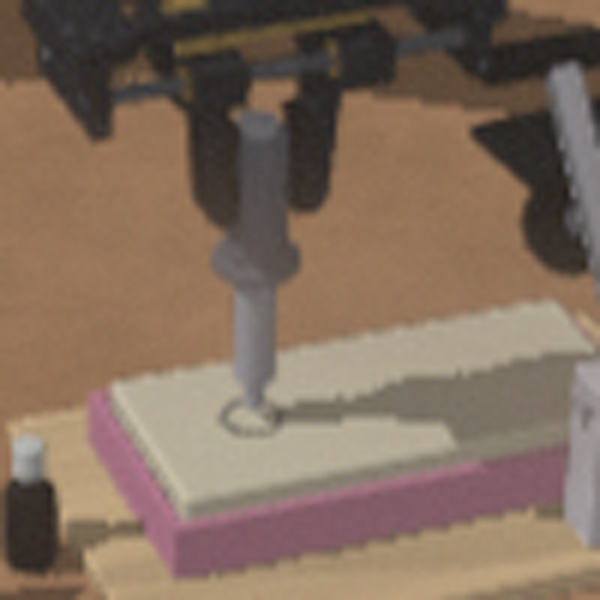

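View pics/w10z.png

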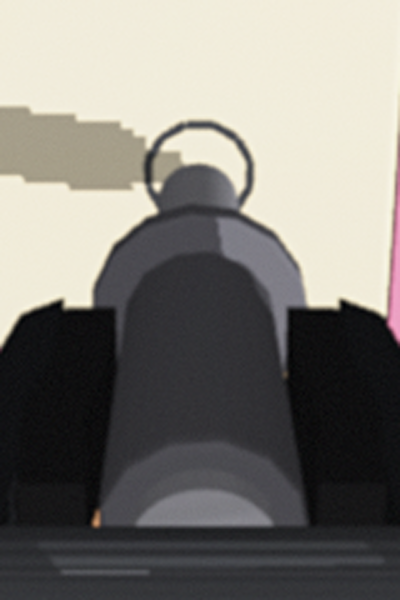

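Scene crop: the tip at (256,405) is just above the ring's centre (251,416), so it is well aligned. Now I'll lower gently.

>>> {"op": "move_arm", "data": {"turn": [[0,0,0],[0,0,0],[0,0,0],[0,0,0],[0,0,0]], "dp": [[0,0,0.08],[0,0,0.08],[0,0,0.08],[0,0,0],[0,0,0]], "jaw": [1,1,1,1,1]}}

```text
clock: 15.55
tool_pos: [0.5604, 0.1106, 0.1477]
eef_rot: [0.997, -0.077, 0.0, 0.0]
contact_force: [0.3, 1.2, -1.0]
opening: 0.287
```

```bash
cat > m.py <<'E'
from h import *
f=[];z=[]
for i in range(8):
    st=r.get_state();f.append(st['contact_force']);z.append(st['tool_pos']);r.snapshot('wrist')
print(np.mean(f,0).round(2),np.std(f,0).round(2),np.mean(z,0).round(4),np.array(z)[:,2].round(4))
E
python3 m.py
```

```text
[ 0.1   0.05 -0.97] [0.42 0.54 0.31] [0.5605 0.1106 0.1478] [0.1477 0.1478 0.1478 0.1478 0.1478 0.1478 0.1478 0.1478]
```

>>> {"op": "move_arm", "data": {"turn": [[0,0,0],[0,0,0],[0,0,0],[0,0,0]], "dp": [[0,0,0.05],[0,0,0.05],[0,0,0],[0,0,0]], "jaw": [1,1,1,1]}}

```text
clock: 16.28
tool_pos: [0.5605, 0.1106, 0.1452]
eef_rot: [0.997, -0.077, 0.0, -0.0]
contact_force: [-0.2, 0.2, 0.4]
opening: 0.289
```

```bash
python3 m.py
```

```text
[ 0.04  0.2  -0.07] [0.53 0.4  0.51] [0.5605 0.1106 0.1453] [0.1452 0.1453 0.1453 0.1453 0.1453 0.1453 0.1453 0.1453]
```

>>> {"op": "move_arm", "data": {"turn": [[0,0,0],[0,0,0],[0,0,0],[0,0,0],[0,0,0]], "dp": [[0,0,0.05],[0,0,0.05],[0,0,0],[0,0,0],[0,0,0]], "jaw": [1,1,1,1,1]}}

```text
clock: 17.1
tool_pos: [0.5605, 0.1106, 0.1427]
eef_rot: [0.997, -0.077, 0.0, 0.0]
contact_force: [-0.0, -0.8, 1.1]
opening: 0.288
```

```bash
python3 m.py; python3 -c "
from h import *
go([.561,.1105,.1429])
snap('wrist','wrist11');snap('scene','scene11');snap('top','top11')
a=cv2.resize(cv2.imread('pics/scene11.png')[200:300,300:400],(400,400),interpolation=cv2.INTER_CUBIC)
b=cv2.resize(cv2.imread('pics/wrist11.png')[180:340,240:400],(400,400),interpolation=cv2.INTER_CUBIC)
cv2.imwrite('pics/f11.png',np.hstack([a,b]))
"
```

```text
[0.11 0.59 1.09] [0.54 0.69 0.47] [0.5605 0.1106 0.1428] [0.1427 0.1428 0.1428 0.1428 0.1428 0.1428 0.1427 0.1428]
t 17.5 pos [0.5604 0.1106 0.1427] F [-1.15  0.69  0.98] op 0.286
yaw x -0.1542 tilt [ 0. -0. -1.] -> units [ 0.02 -0.   -0.01] rows min 0.0
```

View pics/f11.png

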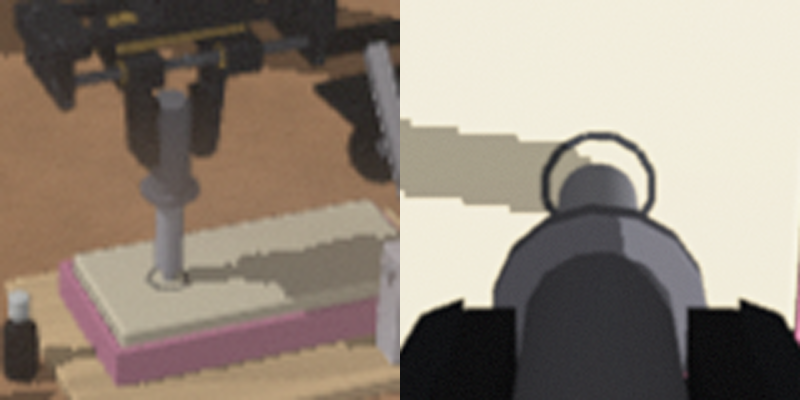

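View pics/scene11.png

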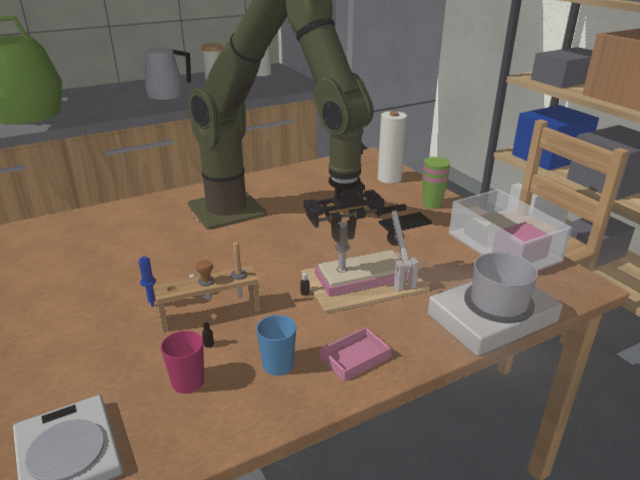

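```bash
python3 -c "
from h import *
print(r.finish_job()); go([.561,.1105,.1429])"
```

```text
the job is handed in; nothing more can be done
None
the job is handed in; nothing more can be done
```

I pressed the lever to its stop, let it spring back, and handed the job in with the gauge held upright and pressed on the marked spot. `finish_job` reports no verdict, so these are my own last checks before handing in:

- **Lever and slab:** The lever reached a hard stop (force rose to 84 N, under the 120 N limit) and is back up in the pictures. The ring moved down 1.6 px in the scene view, about 5 mm, which matches the slab being home.
- **Gauge press:** The force on the slab is about 2.6 N, counting the gauge's weight. From the 0.1428 m tool height, the tip is pushed in about 5 mm of its 10 mm.
- **Position:** The tip is about 2–3 mm from the ring's centre. The gauge sits about 4 mm off the middle of the pads, which I allowed for when placing it. The scene and wrist cameras disagreed by about 2 mm on where the spot is, within calibration.
- **Upright and still:** The tool axis was vertical, and the gauge looked upright in both views. The tool height varied by only 0.1 mm over the last 0.4 s.
- **Bystanders and time:** In the last scene picture the other things look unmoved; I did not measure them. It took about 17.6 s.

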